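# Unload a headset frame from under the bench magnifier and hang it on the rail

## Robot

A 6-joint arm with a two-finger parallel gripper is mounted at the origin on the work surface. World frame = base frame: x ahead of the robot, y to its left, z up, the work surface at z = 0. Lengths are in m, angles in rad, forces in N, time in s.
With the tool pointing down it reaches from about 0.35 to 0.975 m from the base axis. Payload 4.9 kg.
Tool frame: the origin (TCP) lies on the centre line of the jaws, within the pads' length; the fingertips stand 19 mm ahead of it and the grasp point (between the pads) is the TCP; z points along the fingers, y is the line along which they close (so a half turn about z gives the same grasp; the last joint's range is limited). The gripper opens to 85 mm and grips with 20 to 120 N. Pads are 22 mm wide; open, the fingers measure 114 mm over their backs; the gripper's body (76 mm by 85 mm) begins 54 mm behind the grasp point. The pads swing forward as they close: fully open they stand 13 mm farther back than shut.
Start: joints at [-1.275, 0.053, 1.613, -0, 1.476, -0.119], TCP at [0.252, -0.572, 0.25] pointing down, gripper open.
Joint ranges: [-3.01, 3.01], [-1.01, 2.22], [0.06, 2.58], [-1.02, 4.17], [0.09, 2.62], [-3.14, 3.14]. Speed limits (rad/s): [2.57, 2.57, 3.14, 3.14, 3.14, 3.14].

## Interface

Orientations are given as a unit quaternion [w, x, y, z].
In Python, from plant import state, grab_frame, ticket, spotter gives the robot as it stands.
- The arm moves only by the tool apply_moves, never from a script. Its argument "series" is a list of rows, each an object of numbers: "jaw": the closure, from 0 (fully open) to 1 (shut); "dx", "dy", "dz": the shift along the tool's x, y, z in mm; "turn": the turn about the tool's z in rad. A call has 1 to 5 rows; each row is the pose to reach, as a shift and turn from the pose commanded when the call began, along the tool's axes at that moment; what a row does not reach only later rows make up. A row lasts 1/12 s, in which the tool goes at most 41.7 mm and 7.16 degrees, less where a joint would pass 70% of its speed; a pose out of reach is approached as far as the arm can. A call with a gripper value outside its range is refused whole. The fingers move at their own pace and stop on an object; the grip force is fixed at half the most. Time passes only in rows, so rows that repeat a pose let the fingers close. It gives the time, the measured TCP pose, the force, the opening and the grip force at its end, in the units of the state.
- state(): the state, without advancing time (a new reading comes with each control period).
- grab_frame(name): name is "side" or "top"; returns a dict with "pixels" (400x640x3 uint8, red, green, blue), "mtx" (3x3 intrinsics, pixels), "dist_coeffs" ([k1, k2, p1, p2, k3] as OpenCV has them; the pictures are not rectified), "camera_from_world" (4x4, takes a point from world to camera coordinates). Camera axes: x right, y down, z forward; pixel columns grow to the right and rows downward; lengths in m; the calibration is good to about 2 mm. A picture is of the moment at which its call begins. There is no depth.
- ticket.job_done(): hands the job in; it is judged then, once.
Trained networks look in a picture, given as the dict that the camera call returned (one of the last four; its "shot" number tells which), for a name from the list of things; names that differ only in an ending like _2 or _b are one class to them, and where a whole thing is asked for, a point or a joint stands for the part that bears it (a point fixed in the world has none). Each returns a list of dicts, best first, with "conf" (0 to 1); they miss things now and then, are a little off and sometimes report something else, mostly with a low value. They report only what shows in the picture. A call takes as long as a camera call. They do not tell look-alikes from the thing itself.
- spotter.outline_of(picture, target): "region" (400x640 bool, what is visible of it) and "extent" ([left, top, right, bottom] in pixels, round what is visible of it).
The state is a dict: "time": time; "joint_pos": joint angles; "joint_vel": joint speeds; "joint_efforts": joint torques, N m; "tool_pos": TCP position; "tool_rot": TCP orientation; "contact_force": force on the tool from outside, world axes, zero at the start; "ft_torque": the same for the moment, N m; "gripper_width": opening from 0.0 (shut) to 1.0 (fully open); "grasp_force": force on a finger pad.
Only numpy, scipy, OpenCV 4.12 (cv2) and the standard library are available. Lean on these libraries where they do the work, as an engineer would, in place of code of your own. Each camera call takes 0.05 s, during which the arm holds its last target. There are 200 camera calls.

## Task

Swing the bench magnifier aside until the lens no longer overhangs any part of the cradle, then lift the finished headset frame out of its sloped cradle and hang it over the rail beside the one already there, straddling the bar and set down without dropping it. Then swing the lens back so that it is centred over the empty cradle, ready for the next frame, and leave everything else where it stands.

Things in the scene. Friction and masses are not known exactly. Their poses are not given: they have to be found in the camera images.
- stand: Magnifier stand, fixed: round dark base 110 mm across and 18 mm high, white column 28 mm across, reaching 225 mm high. Origin: centre of the base on the table, on the arm's vertical hinge axis.
- lens_arm (a joint): Angle (rad) of the magnifier's level arm about the stand's vertical axis: 0 = along the stand's own -x, growing anticlockwise from above, which carries the lens to the robot's right; range -0.9 to 1.7. Starts over the cradle. Stays where left (friction about 0.25 N m plus light damping). White arm 24 mm wide, 12 mm thick, mid-height 238 mm above the table.
- lens (a point): Centre of the round lens at the end of the arm, 250 mm from the hinge axis and 238 mm above the table. White rim, 126 mm outer diameter, 14 mm thick.
- swing_pin (a point): Top of the upright steel pin standing on the arm, 155 mm from the hinge axis: 16 mm diameter, 42 mm tall above the arm (from 244 to 286 mm above the table). It is the handle for swinging the arm; it turns with the arm but is round.
- cradle: White sloped cradle, fixed: base plate 120 (x) by 165 (y) by 12 mm, with two sloped rests, leaning 35 degrees from vertical with their upper edge towards the cradle's own -x (roughly the side of the hanging rail), and a lip along their foot at +x. Highest point about 85 mm. Origin: centre of the underside, on the table.
- frame: Finished headset frame to move: stiff black inverted U, 22 mm deep along its y, 137 mm wide along its x, legs to 110 mm below the origin, grey ear pads inside the leg ends (98 mm free between them). Origin: middle of the underside of the flat crown (44 mm wide, 5 mm thick), which rests on the bar. z points from ear pads to crown. About 0.15 kg. Starts in the cradle, origin 130 mm above the table.
- frame_block (a point): Centre of the grey block on top of the frame's crown, the place to grip: 44 (frame x) by 22 (frame y) by 30 mm (frame z), spanning 5 to 35 mm above the frame's origin. In the cradle the frame's z leans 35 degrees from vertical towards the cradle's own -x, and its x lies along the cradle's y.
- rail: Hanging rail, fixed: round steel bar 14 mm in diameter, axis 165 mm above the table, 320 mm long along the rail's own y, on a post at each end with a round foot 70 mm across. Origin: on the table under the bar's middle.
- hung: A second frame of the same shape and axes already hanging on the rail, to be left alone (origin on the top of the bar).
- flux: Amber glass bottle, 52 mm diameter, 100 mm tall, bystander. Origin: centre of its underside.
- cup: White plastic cup, 70 mm across, 65 mm tall, bystander. Origin: centre of its underside.
- dish: White plastic bowl, 84 mm across, 40 mm tall, bystander. Origin: centre of its underside.
- phone: Black phone lying flat, 72 by 148 by 9 mm, bystander. Origin: centre of its underside.
- block: White plastic block, 75 by 75 by 30 mm, bystander. Origin: centre of its underside.
- driver: Small screwdriver with white handle, 150 mm long, lying flat, bystander. Origin: middle of its length, underside; handle towards its own -x.
There are look-alikes about, which are no part of the job. What is shaped like the frame but green or red is not meant.

How it is judged:
By the outcome, as a careful person would: the job done as asked, in the order asked, and still so for the second after the job is handed in, with the robot touching nothing.
It also fails if it takes over 72 s, if anything falls off the work surface, if the arm or the gripper's body presses on something with over 40 N, if the wrist force passes 120 N, or if a joint passes its speed limit or range.

## Working session

There is one attempt and no reset: what is moved stays moved. The work goes in short steps, Python scripts to look and compute and a tool call to move; the robot and the scene stay as the last step left them, time stands still between calls to the robot, and variables do not carry over. Pictures are saved under pics/ and viewed, at most 10 in all, crops included, and the job is handed in when it is done.

Besides the shell and the picture viewer there is one more tool, called as name(argument=value, ...), one argument or row to a line, values as JSON. apply_moves: Moves the arm, as the interface text tells. Its arguments: {"type":"object","properties":{"series":{"type":"array","items":{"type":"object","properties":{"jaw":{"type":"number"},"dx":{"type":"number"},"dy":{"type":"number"},"dz":{"type":"number"},"turn":{"type":"number"}}}}},"required":["series"]}

```bash
mkdir -p pics; ls; cat > h.py <<'E'
import numpy as np, cv2
from plant import state, grab_frame, ticket, spotter
def save(p,n): cv2.imwrite('pics/'+n,cv2.cvtColor(p['pixels'],cv2.COLOR_RGB2BGR))
def ray(p,uv):
    q=cv2.undistortPoints(np.array([[uv]],float),p['mtx'],np.array(p['dist_coeffs'],float))[0,0]
    T=np.array(p['camera_from_world']);R=T[:3,:3]
    return -R.T@T[:3,3], R.T@np.array([q[0],q[1],1.])
def atz(p,uv,z):
    o,d=ray(p,uv); return o+d*(z-o[2])/d[2]
def proj(p,X):
    T=np.array(p['camera_from_world'])
    return cv2.projectPoints(np.array(X,float).reshape(-1,1,3),cv2.Rodrigues(T[:3,:3])[0],T[:3,3],p['mtx'],np.array(p['dist_coeffs'],float))[0][:,0]
def tri(pa,a,pb,b):
    o1,d1=ray(pa,a);o2,d2=ray(pb,b);d1/=np.linalg.norm(d1);d2/=np.linalg.norm(d2)
    s=np.linalg.lstsq(np.c_[d1,-d2],o2-o1,rcond=None)[0]
    A=o1+s[0]*d1;B=o2+s[1]*d2
    return (A+B)/2,np.linalg.norm(A-B)
E
python3 - <<'E'
from h import *
s=state(); print(s)
for n in('top','side'):
    p=grab_frame(n);save(p,n+'0.png');print(n,p['mtx'],p['dist_coeffs'],np.round(p['camera_from_world'],3))
    for t in['lens','lens_arm','swing_pin','stand','cradle','frame','frame_block','rail','hung','flux','cup','dish','phone','block','driver']:
        for d in spotter.outline_of(p,t)[:3]:
            v,u=np.nonzero(d['region']);print(n,t,round(d['conf'],2),np.round(d['extent']),u.size,u.mean().round(1),v.mean().round(1))
E
```

```text
pics
{'time': 0.0, 'joint_pos': array([-1.27498088e+00,  5.33502941e-02,  1.61427755e+00,  1.48116481e-05,
        1.47601933e+00, -1.18978230e-01]), 'joint_vel': array([-0.00099856,  0.00010273, -0.00119348, -0.00037004,  0.00058757,
        0.00116487]), 'joint_efforts': array([ 3.97550912e-04, -3.93674397e+01, -3.70178246e+01, -3.78607319e-05,
        6.85645049e-03,  2.04085239e-05]), 'tool_pos': array([ 0.25172118, -0.57143172,  0.24907689]), 'tool_rot': array([-1.02389738e-03,  9.78569885e-01,  2.05912421e-01, -8.33674686e-05]), 'contact_force': array([-0.02118167,  0.54252336, -0.10592782]), 'ft_torque': array([-0.02394914,  0.01959288, -0.009177  ]), 'grasp_force': 0.0, 'gripper_width': 1.0017701468716274}
top [[381.49219286   0.         322.35048249]
 [  0.         381.49219286 198.64753551]
 [  0.           0.           1.        ]] [-0.04525644  0.          0.          0.          0.        ] [[-0.017 -1.     0.002 -0.084]
 [-0.994  0.016 -0.112  0.554]
 [ 0.112 -0.004 -0.994  1.148]
 [ 0.     0.     0.     1.   ]]
top lens 0.78 [304. 127. 419. 213.] 2752 347.5 175.3
top l
[... 1908 characters left out ...]
ck 0.96 [310. 208. 351. 251.] 237 328.7 228.8
side frame_block 0.75 [225. 249. 279. 286.] 530 257.6 270.6
side frame_block 0.57 [217. 324. 270. 380.] 689 251.0 357.8
side rail 0.73 [292. 124. 315. 214.] 583 303.0 177.7
side hung 0.85 [286. 138. 323. 175.] 382 302.3 155.2
side hung 0.59 [342. 170. 367. 191.] 309 354.5 183.1
side flux 0.68 [369. 190. 384. 218.] 290 377.0 205.8
side cup 0.81 [262. 198. 283. 223.] 376 272.2 210.5
side dish 0.74 [287. 284. 315. 307.] 499 302.2 292.1
side phone 0.96 [258. 174. 279. 198.] 426 267.8 185.8
side block 0.89 [345. 171. 368. 192.] 318 354.8 183.3
side block 0.25 [304. 181. 394. 245.] 1477 345.9 206.9
side driver 0.66 [316. 320. 369. 330.] 324 334.7 324.8
```

View pics/top0.png

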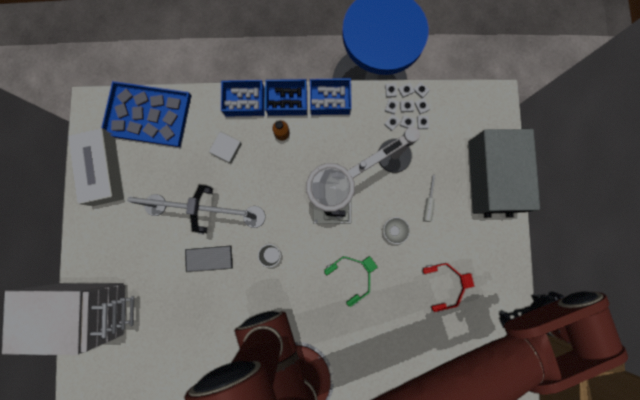

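View pics/side0.png

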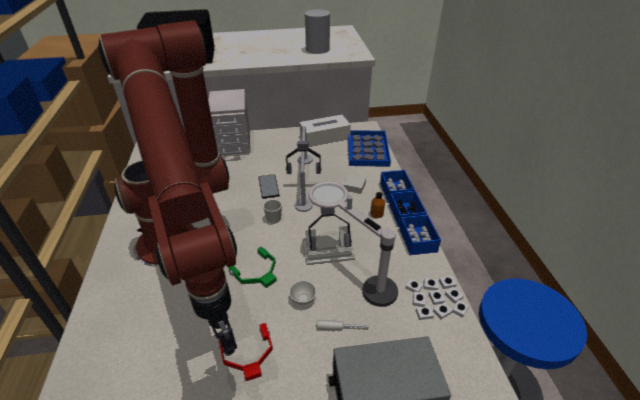

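The top view shows the stand base at about (394,155), the hinge at (412,134), the lens at (330,187), the cradle beneath it at (335,213), the rail from (130,200) to (258,215) and the hung frame at (200,208). The red and green frames are decoys. I'll zoom in on the part I need.

```bash
python3 - <<'E'
from h import *
a=cv2.imread('pics/top0.png')[115:235,295:430];b=cv2.imread('pics/side0.png')[170:310,290:410]
c=cv2.imread('pics/top0.png')[180:240,120:270]; d=cv2.imread('pics/side0.png')[110:220,270:345]
z=lambda i,w,h:cv2.resize(i,(w,h),interpolation=cv2.INTER_CUBIC)
o=np.zeros((600,800,3),np.uint8)
o[:360,:405]=z(a,405,360);o[:420,410:770]=z(b,360,420);o[365:525,:400]=z(c,400,160);o[425:,410:530]=z(d,120,175)
cv2.imwrite('pics/crop1.png',o)
p=grab_frame('top');q=grab_frame('side')
print('base',atz(p,(394,155),.018),'lens',atz(p,(330,187),.238),'hinge top',atz(p,(412,134),.238))
print('lens side',atz(q,(328,195),.238))
E
```

```text
base [ 0.68964783 -0.32281276  0.018     ] lens [ 0.55872425 -0.11226531  0.238     ] hinge top [ 0.69483279 -0.32871748  0.238     ]
lens side [ 0.55936222 -0.11500242  0.238     ]
```

View pics/crop1.png

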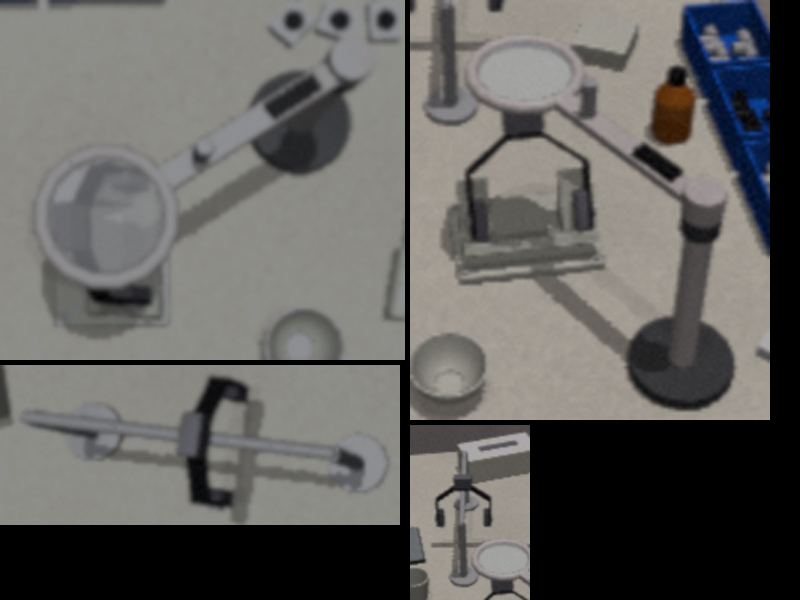

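The zoom shows the lens rim centre at (331,187) in the top view and (328,194) in the side view. The pin top is at (363,163) and (349,197), and the hinge cap at (412,134) and (388,232). The frame leans towards the rail, with its x-axis roughly along world x.

```bash
cat >> h.py <<'E'
from scipy.spatial.transform import Rotation as Ro
def rot(): 
    q=state()['tool_rot']; return Ro.from_quat([*q[1:],q[0]]).as_matrix()
def to_tool(target,yaw_y=None):
    "shift in mm along tool axes to world target; turn so that tool y points at yaw_y (deg, mod 180)"
    s=state();R=rot();d=R.T@(np.array(target)-s['tool_pos'])*1000
    cur=np.degrees(np.arctan2(R[1,1],R[0,1]));print('tool mm',d.round(1),'y axis deg',cur.round(1),'j',s['joint_pos'].round(2))
    if yaw_y is not None:
        t=(cur-yaw_y+90)%180-90;print('turn',np.radians(t).round(3))   # tool z is down
E
python3 - <<'E'
from h import *
p=grab_frame('top');q=grab_frame('side')
for n,a,b in[('lens',(330.7,187),(328.3,194.3)),('hinge',(411.8,134.3),(388.3,231)),('pin',(363,163),(349.3,196.7))]:
    print(n,*tri(p,a,q,b))
# lens ellipse fit from mask of bright rim not needed; base centre
print(atz(p,(394.5,155.5),.018),atz(q,(380,290.5),.018))
H=np.array([.6905,-.325,0]);L=np.array([.559,-.1135,.238])
u=(L-H)[:2]/np.linalg.norm((L-H)[:2]);P=np.r_[H[:2]+.155*u,.286];print(P,proj(p,P),proj(q,P))
to_tool([*P[:2],.33])
E
```

```text
lens [ 0.55944174 -0.11405849  0.23979708] 0.0019912255130154996
hinge [ 0.68921952 -0.32244399  0.26219082] 0.003953218875405866
pin [ 0.60911558 -0.19277306  0.28777108] 0.0007197602188081474
[ 0.68800558 -0.32434148  0.018     ] [ 0.68879818 -0.33075608  0.018     ]
[ 0.60865808 -0.19336832  0.286     ] [[363.16328385 163.47564884]] [[349.28071019 197.29309265]]
tool mm [ 479.1 -202.7  -79.7] y axis deg -66.2 j [-1.27  0.05  1.61 -0.    1.48 -0.12]
```

apply_moves(
  series=[
    {"dx": 0, "dy": 0, "dz": -40, "jaw": 0},
    {"dx": 35, "dy": -15, "dz": -60, "jaw": 0},
    {"dx": 70, "dy": -30, "dz": -70, "jaw": 0},
    {"dx": 105, "dy": -45, "dz": -80, "jaw": 0},
    {"dx": 140, "dy": -60, "dz": -80, "jaw": 0},
  ],
)

```text
invalid input at $.series[0]: expected keys jaw, dx, dy, dz, turn
```

apply_moves(
  series=[
    {"dx": 38, "dy": -15},
    {"dx": 75, "dy": -31},
    {"dx": 113, "dy": -47},
    {"dx": 151, "dy": -63},
    {"dx": 188, "dy": -79},
  ],
)

```text
invalid input at $.series[0]: expected keys jaw, dx, dy, dz, turn
```

```bash
python3 -c "
from h import *
print(state()['tool_pos']);to_tool([.609,-.193,.33])"
```

```text
[ 0.25188192 -0.57198147  0.25030942]
tool mm [ 479.6 -202.9  -79.7] y axis deg -66.2 j [-1.27  0.05  1.61 -0.    1.48 -0.12]
```

apply_moves(
  series=[
    {"dx": 0, "dy": 0, "dz": -40, "jaw": 0, "turn": 0},
    {"dx": 30, "dy": -13, "dz": -60, "jaw": 0, "turn": 0},
    {"dx": 65, "dy": -28, "dz": -75, "jaw": 0, "turn": 0},
    {"dx": 102, "dy": -43, "dz": -80, "jaw": 0, "turn": 0},
    {"dx": 140, "dy": -59, "dz": -80, "jaw": 0, "turn": 0},
  ],
)

```text
time: 2.22
tool_pos: [0.3572, -0.4614, 0.3334]
tool_rot: [0.002, 0.979, 0.205, 0.001]
contact_force: [0.8, -0.4, 0.5]
gripper_width: 0.998
grasp_force: 0.0
```

apply_moves(
  series=[
    {"dx": 38, "dy": -16, "dz": 0, "jaw": 0, "turn": 0},
    {"dx": 75, "dy": -32, "dz": 0, "jaw": 0, "turn": 0},
    {"dx": 113, "dy": -48, "dz": 0, "jaw": 0, "turn": 0},
    {"dx": 150, "dy": -64, "dz": 0, "jaw": 0, "turn": 0},
    {"dx": 188, "dy": -80, "dz": 0, "jaw": 0, "turn": 0},
  ],
)

```text
time: 2.63
tool_pos: [0.497, -0.3109, 0.3306]
tool_rot: [0.0, 0.979, 0.206, 0.0]
contact_force: [0.6, -0.7, -0.2]
gripper_width: 0.999
grasp_force: 0.0
```

apply_moves(
  series=[
    {"dx": 38, "dy": -16, "dz": 0, "jaw": 0, "turn": 0},
    {"dx": 75, "dy": -32, "dz": 0, "jaw": 0, "turn": 0},
    {"dx": 113, "dy": -48, "dz": 0, "jaw": 0, "turn": 0},
    {"dx": 150, "dy": -64, "dz": 0, "jaw": 0, "turn": 0},
    {"dx": 151, "dy": -64, "dz": 0, "jaw": 0, "turn": 0},
  ],
)

```text
time: 3.05
tool_pos: [0.6117, -0.1878, 0.3299]
tool_rot: [-0.001, 0.978, 0.209, 0.001]
contact_force: [0.8, -0.2, 0.0]
gripper_width: 1.0
grasp_force: 0.0
```

```bash
python3 -c "
from h import *
print(state()['tool_pos']);to_tool([.609,-.193,.272])"
```

```text
[ 0.61168785 -0.18776129  0.32987447]
tool mm [-4.7  3.8 57.9] y axis deg -65.8 j [-0.42  0.05  1.48  0.    1.61  0.73]
```

apply_moves(
  series=[
    {"dx": 0, "dy": 0, "dz": 30, "jaw": 0, "turn": 0},
    {"dx": 0, "dy": 0, "dz": 58, "jaw": 0, "turn": 0},
    {"dx": 0, "dy": 0, "dz": 58, "jaw": 0, "turn": 0},
  ],
)

```text
time: 3.3
tool_pos: [0.6059, -0.1918, 0.2651]
tool_rot: [-0.003, 0.978, 0.206, -0.005]
contact_force: [-0.1, -1.0, -1.2]
gripper_width: 1.005
grasp_force: 0.0
```

```bash
python3 -c "
from h import *
print(state()['tool_pos'],state()['contact_force']);to_tool([.609,-.193,.272])"
```

```text
[ 0.60589439 -0.191765    0.26510377] [-0.058998   -0.95285941 -1.15249449]
tool mm [ 2.3  2.3 -6.9] y axis deg -66.2 j [-0.42  0.08  1.56 -0.    1.51  0.73]
```

apply_moves(
  series=[
    {"dx": 0, "dy": 0, "dz": 0, "jaw": 1, "turn": 0},
    {"dx": 0, "dy": 0, "dz": 0, "jaw": 1, "turn": 0},
    {"dx": 0, "dy": 0, "dz": 0, "jaw": 1, "turn": 0},
    {"dx": 0, "dy": 0, "dz": 0, "jaw": 1, "turn": 0},
    {"dx": 0, "dy": 0, "dz": 0, "jaw": 1, "turn": 0},
  ],
)

```text
time: 3.72
tool_pos: [0.609, -0.1937, 0.2744]
tool_rot: [0.001, 0.979, 0.206, 0.001]
contact_force: [-0.2, 0.3, 1.1]
gripper_width: 0.296
grasp_force: 0.0
```

apply_moves(
  series=[
    {"dx": 0, "dy": 0, "dz": 0, "jaw": 1, "turn": 0},
    {"dx": 0, "dy": 0, "dz": 0, "jaw": 1, "turn": 0},
    {"dx": 0, "dy": 0, "dz": 0, "jaw": 1, "turn": 0},
  ],
)

```text
time: 3.97
tool_pos: [0.608, -0.1914, 0.2743]
tool_rot: [-0.002, 0.978, 0.206, -0.0]
contact_force: [-4.5, 6.5, 6.9]
gripper_width: 0.168
grasp_force: 58.6
```

```bash
python3 -c "
from h import *
R=rot();H=np.array([.6892,-.3235]);P=np.array([.609,-.1935]);d=P-H;print(np.linalg.norm(d),np.degrees(np.arctan2(d[1],d[0])))
for a in np.arange(.1,1.11,.1):
    c,s=np.cos(a),np.sin(a);n=H+np.array([[c,-s],[s,c]])@d;print(round(a,2),n.round(3),(R.T@np.r_[n-P,0]*1000).round(0))"
```

```text
0.15274828967945928 121.67139355049811
0.1 [ 0.596 -0.202] [-15.   3.  -0.]
0.2 [ 0.585 -0.212] [-30.   7.  -0.]
0.3 [ 0.574 -0.223] [-44.  13.  -0.]
0.4 [ 0.565 -0.235] [-57.  20.  -0.]
0.5 [ 0.556 -0.248] [-70.  29.  -0.]
0.6 [ 0.55  -0.261] [-82.  38.  -0.]
0.7 [ 0.544 -0.276] [-93.  49.  -0.]
0.8 [ 0.54 -0.29] [-102.   61.   -0.]
0.9 [ 0.538 -0.306] [-111.   74.   -0.]
1.0 [ 0.536 -0.321] [-118.   87.   -0.]
1.1 [ 0.537 -0.336] [-123.  101.   -0.]
```

apply_moves(
  series=[
    {"dx": -15, "dy": 3, "dz": 0, "jaw": 1, "turn": 0},
    {"dx": -30, "dy": 7, "dz": 0, "jaw": 1, "turn": 0},
    {"dx": -44, "dy": 13, "dz": 0, "jaw": 1, "turn": 0},
    {"dx": -57, "dy": 20, "dz": 0, "jaw": 1, "turn": 0},
    {"dx": -70, "dy": 29, "dz": 0, "jaw": 1, "turn": 0},
  ],
)

```text
time: 4.38
tool_pos: [0.5539, -0.2442, 0.2743]
tool_rot: [-0.005, 0.978, 0.208, -0.002]
contact_force: [-12.5, 15.1, 10.4]
gripper_width: 0.169
grasp_force: 60.3
```

apply_moves(
  series=[
    {"dx": -12, "dy": 9, "dz": 0, "jaw": 1, "turn": 0},
    {"dx": -23, "dy": 20, "dz": 0, "jaw": 1, "turn": 0},
    {"dx": -32, "dy": 32, "dz": 0, "jaw": 1, "turn": 0},
    {"dx": -41, "dy": 45, "dz": 0, "jaw": 1, "turn": 0},
    {"dx": -48, "dy": 58, "dz": 0, "jaw": 1, "turn": 0},
  ],
)

```text
time: 4.8
tool_pos: [0.5291, -0.3197, 0.2742]
tool_rot: [-0.004, 0.979, 0.206, -0.008]
contact_force: [-29.3, 4.5, 11.2]
gripper_width: 0.162
grasp_force: 60.7
```

```bash
python3 - <<'E'
from h import *
s=state();print(s['time'],s['tool_pos'],s['contact_force'])
p=grab_frame('top');q=grab_frame('side');save(p,'top1.png');save(q,'side1.png')
a=p['pixels'][100:300,120:480,::-1];b=q['pixels'][100:300,260:420,::-1]
o=np.zeros((600,800,3),np.uint8);o[:400,:720]=cv2.resize(a,(720,400),interpolation=2)
cv2.imwrite('pics/c2.png',o[:400,:720]);cv2.imwrite('pics/c3.png',cv2.resize(b,(480,600),interpolation=2))
for n,g in(('top',p),('side',q)):
    for t in['frame','frame_block','cradle','lens']:
        for d in spotter.outline_of(g,t)[:3]:
            v,u=np.nonzero(d['region']);print(n,t,round(d['conf'],2),np.round(d['extent']),u.size,u.mean().round(1),v.mean().round(1))
E
```

```text
4.8 [ 0.52906983 -0.31965126  0.27417308] [-29.27201063   4.45628849  11.2443868 ]
top frame 0.84 [312. 169. 344. 217.] 648 327.0 192.5
top frame 0.64 [421. 265. 474. 311.] 469 450.0 284.7
top frame 0.58 [330. 265. 338. 274.] 82 330.5 268.2
top frame_block 0.89 [420. 261. 474. 311.] 602 449.1 284.7
top frame_block 0.75 [312. 173. 346. 215.] 679 327.1 192.4
top frame_block 0.59 [322. 259. 341. 277.] 126 331.8 266.9
top cradle 0.89 [315. 170. 354. 223.] 1341 333.5 198.9
top lens 0.73 [188. 187. 214. 237.] 535 196.8 207.2
top lens 0.65 [399. 127. 435. 230.] 790 414.3 171.6
side frame 0.94 [230. 247. 279. 289.] 553 256.9 271.0
side frame 0.68 [218. 323. 271. 380.] 626 247.1 356.8
side frame 0.58 [313. 223. 347. 235.] 27 340.1 231.2
side frame_block 0.78 [218. 323. 272. 384.] 877 247.8 354.7
side frame_block 0.74 [226. 247. 278. 285.] 531 256.5 271.3
side frame_block 0.47 [309. 219. 350. 239.] 72 329.2 228.8
side cradle 0.95 [309. 232. 355. 267.] 641 332.4 251.8
side lens 0.56 [270. 228. 398. 264.] 2053 319.8 244.4
side lens 0.43 [306. 220. 349. 238.] 59 330.7 228.4
```

View pics/c2.png

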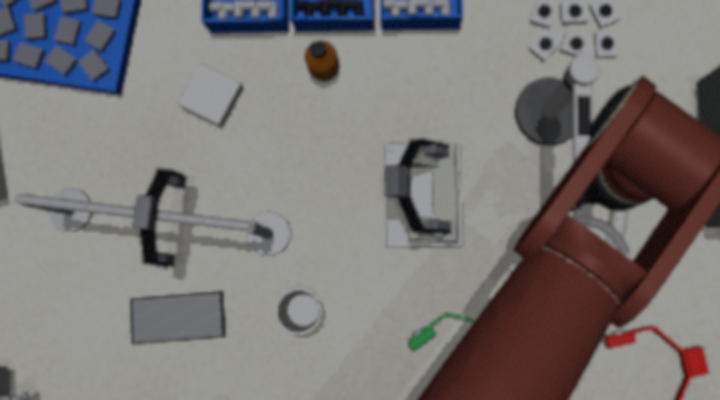

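View pics/c3.png

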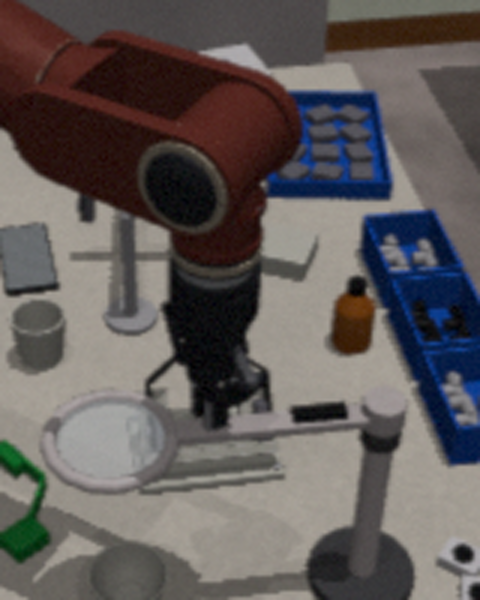

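The lens arm now points along -x, with the lens at about (425,210) in the top view. The cradle is fully exposed there, x 313–351 and y 171–224. In the side view the arm hides the frame, so I'll release the pin, rise and park clear.

apply_moves(
  series=[
    {"dx": -3, "dy": -1, "dz": 0, "jaw": 0.5, "turn": 0},
    {"dx": -3, "dy": -1, "dz": 0, "jaw": 0.5, "turn": 0},
    {"dx": -3, "dy": -1, "dz": 0, "jaw": 0.5, "turn": 0},
    {"dx": -3, "dy": -1, "dz": 0, "jaw": 0.4, "turn": 0},
  ],
)

```text
time: 5.63
tool_pos: [0.5327, -0.3206, 0.2726]
tool_rot: [0.0, 0.979, 0.206, 0.0]
contact_force: [-0.4, -0.3, -0.4]
gripper_width: 0.603
grasp_force: 0.0
```

apply_moves(
  series=[
    {"dx": 0, "dy": 0, "dz": -35, "jaw": 0.4, "turn": 0},
    {"dx": 0, "dy": 0, "dz": -70, "jaw": 0, "turn": -0.1},
    {"dx": 0, "dy": 0, "dz": -105, "jaw": 0, "turn": -0.22},
    {"dx": 5, "dy": -40, "dz": -105, "jaw": 0, "turn": -0.34},
    {"dx": 10, "dy": -80, "dz": -105, "jaw": 0, "turn": -0.46},
  ],
)

```text
time: 6.05
tool_pos: [0.5104, -0.244, 0.3808]
tool_rot: [0.002, 0.905, 0.425, 0.002]
contact_force: [1.3, 1.0, -0.1]
gripper_width: 0.999
grasp_force: 0.0
```

```bash
python3 -c "
from h import *
s=state();print(s['tool_pos'],s['gripper_width']);to_tool([.40,.15,.38],0)"
```

```text
[ 0.51039785 -0.24402764  0.38079396] 0.998651814732323
tool mm [ 232.9 -336.4   -0.9] y axis deg -39.7 j [-0.58 -0.14  1.58  0.    1.69  0.11]
turn -0.692
```

apply_moves(
  series=[
    {"dx": 22, "dy": -32, "dz": 0, "jaw": 0, "turn": -0.12},
    {"dx": 44, "dy": -64, "dz": 0, "jaw": 0, "turn": -0.24},
    {"dx": 67, "dy": -97, "dz": 0, "jaw": 0, "turn": -0.36},
    {"dx": 90, "dy": -130, "dz": 0, "jaw": 0, "turn": -0.48},
    {"dx": 113, "dy": -163, "dz": 0, "jaw": 0, "turn": -0.6},
  ],
)

```text
time: 6.47
tool_pos: [0.4561, -0.0503, 0.3775]
tool_rot: [0.0, 0.738, 0.675, 0.0]
contact_force: [1.3, -0.2, 0.9]
gripper_width: 0.997
grasp_force: 0.0
```

```bash
python3 -c "
from h import *
s=state();print(s['tool_pos'],s['gripper_width']);to_tool([.40,.15,.38],0)"
```

```text
[ 0.45605098 -0.05026901  0.37745828] 0.9971809416435253
tool mm [194.4 -73.8  -2.6] y axis deg -5.2 j [-0.27 -0.4   1.8   0.    1.74 -0.18]
turn -0.09
```

apply_moves(
  series=[
    {"dx": 37, "dy": -14, "dz": 0, "jaw": 0, "turn": -0.09},
    {"dx": 75, "dy": -28, "dz": 0, "jaw": 0, "turn": -0.09},
    {"dx": 113, "dy": -42, "dz": 0, "jaw": 0, "turn": -0.09},
    {"dx": 150, "dy": -56, "dz": 0, "jaw": 0, "turn": -0.09},
    {"dx": 188, "dy": -70, "dz": 0, "jaw": 0, "turn": -0.09},
  ],
)

```text
time: 6.88
tool_pos: [0.4041, 0.1437, 0.3777]
tool_rot: [0.0, 0.709, 0.705, 0.001]
contact_force: [0.9, -0.4, 0.5]
gripper_width: 1.001
grasp_force: 0.0
```

```bash
python3 - <<'E'
from h import *
p=grab_frame('top');q=grab_frame('side');save(p,'top2.png');save(q,'side2.png')
a=p['pixels'][160:230,300:380,::-1];b=q['pixels'][195:275,290:370,::-1]
o=np.zeros((600,800,3),np.uint8);o[:350,:400]=cv2.resize(a,(400,350),interpolation=2);o[:400,400:]=cv2.resize(b,(400,400),interpolation=2)
c=p['pixels'][180:235,125:265,::-1];o[360:580,:]=0;o[380:600,:560]=cv2.resize(c,(560,220),interpolation=2)
c=q['pixels'][120:220,275:330,::-1];o[400:600,600:710]=cv2.resize(c,(110,200),interpolation=2)
cv2.imwrite('pics/c4.png',o)
import pickle;pickle.dump((p,q),open('pq.pkl','wb'))
for n,g in(('top',p),('side',q)):
    for t in['frame','frame_block','cradle','lens','rail','hung']:
        for d in spotter.outline_of(g,t)[:2]:
            v,u=np.nonzero(d['region']);print(n,t,round(d['conf'],2),np.round(d['extent']),u.size,u.mean().round(1),v.mean().round(1))
E
```

```text
top frame 0.92 [422. 264. 471. 313.] 554 449.2 286.6
top frame 0.77 [313. 172. 344. 217.] 670 327.0 192.1
top frame_block 0.87 [310. 172. 344. 218.] 585 326.1 192.2
top frame_block 0.86 [325. 258. 374. 302.] 338 357.0 275.4
top cradle 0.65 [315. 171. 354. 222.] 1325 333.6 198.9
top lens 0.66 [385. 125. 437. 256.] 2719 412.4 210.9
top rail 0.64 [126. 193. 264. 229.] 1307 199.5 208.9
top rail 0.3 [388. 126. 438. 257.] 2734 412.5 211.4
top hung 0.65 [188. 186. 215. 222.] 400 197.3 199.1
side frame 0.88 [227. 249. 277. 291.] 557 257.0 271.1
side frame 0.66 [220. 324. 271. 377.] 820 246.8 355.6
side frame_block 0.67 [227. 247. 278. 284.] 571 257.6 271.6
side frame_block 0.67 [219. 324. 270. 381.] 643 248.4 357.0
side cradle 0.62 [308. 227. 357. 265.] 807 332.2 249.8
side lens 0.74 [270. 228. 394. 266.] 2166 320.8 243.5
side rail 0.63 [292. 125. 314. 212.] 569 302.9 179.1
side hung 0.68 [262. 198. 285. 222.] 387 272.3 210.0
side hung 0.54 [287. 140. 322. 174.] 378 302.9 156.1
```

View pics/c4.png

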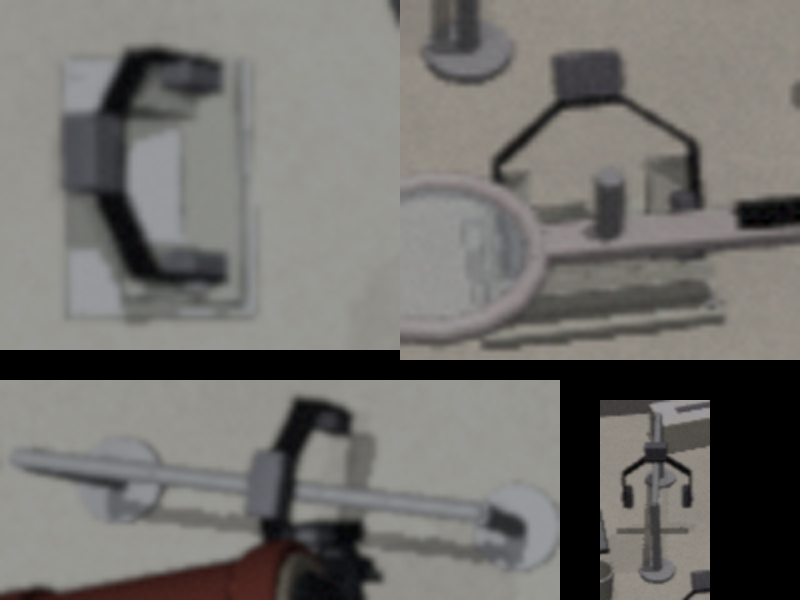

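The block centre is at about (318.8,190.4) in the top view and (327.6,210.2) in the side view. The bar runs from (128,199.5) to (247.5,213) in the top view, with the hung frame's block at (191,206) and free bar on the cradle side of it.

```bash
python3 - <<'E'
from h import *
import pickle;p,q=pickle.load(open('pq.pkl','rb'))
from scipy.optimize import least_squares
print('block c',*tri(p,(318.8,190.4),q,(327.6,210.2)))
t5=lambda u,v:(300+u/5,160+v/5); s5=lambda u,v:(290+(u-400)/5,195+v/5)
# cradle plate corners in top view, z=.012
for c in[(63,58),(65,318),(257,318),(257,60)]: print('cradle corner',atz(p,t5(*c),.012).round(4))
def Rf(yaw,lean):return Ro.from_euler('ZX',[yaw,-lean]).as_matrix()  # leans z to +y
# silhouette fit of block: bounding quantities via convex hull corners
B=np.array([[x,y,z] for x in(-.022,.022) for y in(-.011,.011) for z in(.005,.035)])
def hull(g,X): return cv2.convexHull(proj(g,X).astype(np.float32))[:,0]
def ext(h,dirs): return np.array([(h@d).max() for d in dirs])
dirs=np.array([[np.cos(a),np.sin(a)] for a in np.arange(0,2*np.pi,np.pi/6)])
ht=np.array([t5(*c) for c in[(63,115),(65,188),(88,192),(123,192),(125,113),(88,112)]]);hs=np.array([s5(*c) for c in[(553,57),(618,50),(623,95),(560,102)]])
def f(v):
    X=B@Rf(v[3],v[4]).T+v[:3]
    return np.r_[ext(hull(p,X),dirs)-ext(ht,dirs),ext(hull(q,X),dirs)-ext(hs,dirs)]
r=least_squares(f,[.54,-.1,.13,0,.6],x_scale=[.01,.01,.01,.1,.1],diff_step=1e-4);print('frame',r.x.round(4),'deg',np.degrees(r.x[3:]).round(1),np.sqrt((r.fun**2).mean()))
print('block centre',(r.x[:3]+Rf(*r.x[3:])@[0,0,.02]).round(4))
t4=lambda u,v:(125+u/4,180+(v-380)/4)
for c in[(12,458),(490,513)]: print('bar end',atz(p,t4(*c),.165).round(4))
for c in[(135,464),(300,490),(400,502)]: print('bar pt',atz(p,t4(*c),.165).round(4))
for c in[(119,480),(516,527)]: print('foot',atz(p,t4(*c),.005).round(4))
for c in[(265,483)]: print('hung block',atz(p,t4(*c),.205).round(4))
s2=lambda u,v:(275+(u-600)/2,120+(v-400)/2)
print('bar side far end',atz(q,s2(657,412),.165),'foot near',atz(q,s2(657,570),.005),'hung block',atz(q,s2(655,452),.195))
E
```

```text
block c [ 0.56325415 -0.08305526  0.14772663] 0.0012693356381993492
cradle corner [ 0.6413 -0.0636  0.012 ]
cradle corner [ 0.4768 -0.0626  0.012 ]
cradle corner [ 0.4748 -0.1824  0.012 ]
cradle corner [ 0.6381 -0.1865  0.012 ]
frame [ 5.632e-01 -9.530e-02  1.322e-01 -3.000e-04  6.261e-01] deg [-0.  35.9] 0.49074020593317735
block centre [ 0.5632 -0.0836  0.1484]
bar end [0.5438 0.4456 0.165 ]
bar end [0.5006 0.1126 0.165 ]
bar pt [0.5382 0.3588 0.165 ]
bar pt [0.5184 0.2435 0.165 ]
bar pt [0.5091 0.1744 0.165 ]
foot [0.5438 0.4403 0.005 ]
foot [0.5016 0.123  0.005 ]
hung block [0.5196 0.2541 0.205 ]
bar side far end [0.54438501 0.45279548 0.165     ] foot near [0.50276331 0.12368552 0.005     ] hung block [0.51845822 0.24737928 0.195     ]
```

```bash
python3 -c "
from h import *
s=state();print(s['tool_pos'],s['time']);to_tool([.563,-.082,.24],0)"
```

```text
[0.4052106  0.14110486 0.37730464] 7.5833
tool mm [-221.9  159.4  137.3] y axis deg -0.4 j [ 0.16 -0.47  1.86  0.    1.76  0.17]
turn -0.007
```

apply_moves(
  series=[
    {"dx": -32, "dy": 23, "dz": 0, "jaw": 0, "turn": -0.007},
    {"dx": -64, "dy": 46, "dz": 0, "jaw": 0, "turn": -0.007},
    {"dx": -96, "dy": 69, "dz": 0, "jaw": 0, "turn": -0.007},
    {"dx": -128, "dy": 92, "dz": 0, "jaw": 0, "turn": -0.007},
    {"dx": -160, "dy": 115, "dz": 0, "jaw": 0, "turn": -0.007},
  ],
)

```text
time: 8.0
tool_pos: [0.5198, -0.021, 0.3773]
tool_rot: [0.0, 0.707, 0.707, 0.0]
contact_force: [0.5, 0.6, 0.9]
gripper_width: 1.0
grasp_force: 0.0
```

apply_moves(
  series=[
    {"dx": -25, "dy": 18, "dz": 25, "jaw": 0, "turn": 0},
    {"dx": -50, "dy": 36, "dz": 50, "jaw": 0, "turn": 0},
    {"dx": -62, "dy": 44, "dz": 85, "jaw": 0, "turn": 0},
    {"dx": -62, "dy": 44, "dz": 125, "jaw": 0, "turn": 0},
    {"dx": -62, "dy": 44, "dz": 137, "jaw": 0, "turn": 0},
  ],
)

```text
time: 8.42
tool_pos: [0.5603, -0.0814, 0.2328]
tool_rot: [-0.005, 0.707, 0.707, -0.003]
contact_force: [-0.5, -0.3, -1.6]
gripper_width: 1.0
grasp_force: 0.0
```

apply_moves(
  series=[
    {"dx": 0, "dy": 0, "dz": 0, "jaw": 0, "turn": 0},
  ],
)

```text
time: 8.5
tool_pos: [0.5605, -0.0806, 0.235]
tool_rot: [-0.004, 0.707, 0.707, -0.002]
contact_force: [-0.4, 1.3, -0.2]
gripper_width: 1.004
grasp_force: 0.0
```

```bash
python3 -c "
from h import *
s=state();print(s['tool_pos'],s['time']);to_tool([.563,-.082,.157],0)"
```

```text
[ 0.56054242 -0.08055738  0.23504962] 8.5
tool mm [-1.7  3.2 78. ] y axis deg 0.0 j [-0.27 -0.07  1.76  0.    1.46 -0.27]
turn 0.0
```

apply_moves(
  series=[
    {"dx": 0, "dy": 1, "dz": 30, "jaw": 0, "turn": 0},
    {"dx": 0, "dy": 1, "dz": 55, "jaw": 0, "turn": 0},
    {"dx": 0, "dy": 1, "dz": 72, "jaw": 0, "turn": 0},
    {"dx": 0, "dy": 1, "dz": 82, "jaw": 0, "turn": 0},
    {"dx": 0, "dy": 1, "dz": 82, "jaw": 0, "turn": 0},
  ],
)

```text
time: 8.92
tool_pos: [0.5639, -0.0805, 0.1582]
tool_rot: [-0.0, 0.706, 0.708, -0.0]
contact_force: [0.3, -0.5, -0.6]
gripper_width: 1.004
grasp_force: 0.0
```

apply_moves(
  series=[
    {"dx": 0, "dy": 0, "dz": 0, "jaw": 1, "turn": 0},
    {"dx": 0, "dy": 0, "dz": 0, "jaw": 1, "turn": 0},
    {"dx": 0, "dy": 0, "dz": 0, "jaw": 1, "turn": 0},
    {"dx": 0, "dy": 0, "dz": 0, "jaw": 1, "turn": 0},
    {"dx": 0, "dy": 0, "dz": 0, "jaw": 1, "turn": 0},
  ],
)

```text
time: 9.33
tool_pos: [0.5648, -0.0811, 0.1607]
tool_rot: [0.001, 0.707, 0.708, 0.001]
contact_force: [-3.2, 1.0, 5.5]
gripper_width: 0.499
grasp_force: 60.3
```

```bash
python3 -c "
from h import *
s=state();print(s['tool_pos'],s['contact_force'],s['gripper_width'],s['grasp_force'])"
```

```text
[ 0.56481685 -0.08109382  0.16066758] [-3.2223365   0.98851003  5.48230336] 0.4992257225434844 60.32459914684296
```

apply_moves(
  series=[
    {"dx": 0, "dy": 0, "dz": -15, "jaw": 1, "turn": 0},
    {"dx": 0, "dy": 0, "dz": -35, "jaw": 1, "turn": 0},
    {"dx": 0, "dy": 0, "dz": -60, "jaw": 1, "turn": 0},
    {"dx": 0, "dy": 0, "dz": -90, "jaw": 1, "turn": 0},
    {"dx": 0, "dy": 0, "dz": -90, "jaw": 1, "turn": 0},
  ],
)

```text
time: 9.75
tool_pos: [0.5671, -0.0817, 0.256]
tool_rot: [0.005, 0.707, 0.707, 0.003]
contact_force: [1.5, 0.4, -0.4]
gripper_width: 0.496
grasp_force: 61.6
```

```bash
python3 - <<'E'
from h import *
s=state();print(s['tool_pos'],s['contact_force'],s['gripper_width'],s['grasp_force'])
p=grab_frame('top');q=grab_frame('side')
a=p['pixels'][150:240,280:380,::-1];b=q['pixels'][150:280,270:370,::-1]
o=np.zeros((520,800,3),np.uint8);o[:360,:400]=cv2.resize(a,(400,360),interpolation=2);o[:520,400:]=cv2.resize(b,(400,520),interpolation=2)
cv2.imwrite('pics/c5.png',o)
E
```

```text
[ 0.56710262 -0.08172867  0.25602841] [ 1.47185451  0.41171717 -0.36716828] 0.49603088732753653 61.568641662597656
```

View pics/c5.png

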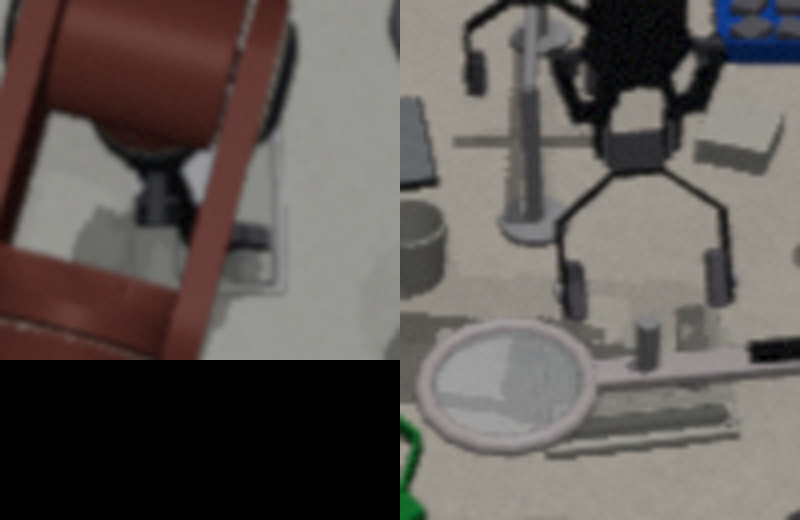

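The frame is held and out of the cradle, with its leg ends at about (351,225) and (313,229) in the side view. I'll estimate how far it leans.

```bash
python3 - <<'E'
from h import *
q=grab_frame('side');g=state()['tool_pos']-[0,0,.008]
print(g)
for L in (45,35,25,15,0):
    a=np.radians(L);zz=np.array([0,np.sin(a),np.cos(a)])
    print(L,proj(q,[g-.13*zz+[.06,0,0],g-.13*zz-[.06,0,0]]).round(1).tolist())
E
```

```text
[ 0.56394163 -0.08091551  0.24008188]
45 [[350.9, 226.8], [313.1, 230.6]]
35 [[349.6, 226.4], [312.4, 230.2]]
25 [[348.3, 224.9], [311.7, 228.6]]
15 [[347.0, 222.3], [310.9, 225.8]]
0 [[345.0, 216.5], [309.7, 220.0]]
```

apply_moves(
  series=[
    {"dx": 30, "dy": 0, "dz": 0, "jaw": 1, "turn": 0},
    {"dx": 60, "dy": 0, "dz": 0, "jaw": 1, "turn": 0},
    {"dx": 82, "dy": 0, "dz": 15, "jaw": 1, "turn": 0},
    {"dx": 82, "dy": 0, "dz": 45, "jaw": 1, "turn": 0},
    {"dx": 82, "dy": 0, "dz": 65, "jaw": 1, "turn": 0},
  ],
)

```text
time: 10.32
tool_pos: [0.5622, 0.0027, 0.1793]
tool_rot: [-0.002, 0.706, 0.708, -0.001]
contact_force: [0.4, -0.4, -2.9]
gripper_width: 0.496
grasp_force: 61.4
```

apply_moves(
  series=[
    {"dx": -10, "dy": 0, "dz": 0, "jaw": 1, "turn": 0},
    {"dx": -20, "dy": 0, "dz": 0, "jaw": 1, "turn": 0},
    {"dx": -30, "dy": 0, "dz": 0, "jaw": 1, "turn": 0},
    {"dx": -38, "dy": 0, "dz": 0, "jaw": 1, "turn": 0},
    {"dx": -45, "dy": 0, "dz": 0, "jaw": 1, "turn": 0},
  ],
)

```text
time: 10.73
tool_pos: [0.5645, -0.0439, 0.1859]
tool_rot: [-0.001, 0.707, 0.707, 0.002]
contact_force: [-7.6, 12.6, 10.1]
gripper_width: 0.497
grasp_force: 61.9
```

apply_moves(
  series=[
    {"dx": -6, "dy": 0, "dz": 0, "jaw": 1, "turn": 0},
    {"dx": -12, "dy": 0, "dz": 0, "jaw": 1, "turn": 0},
    {"dx": -18, "dy": 0, "dz": 0, "jaw": 1, "turn": 0},
    {"dx": -24, "dy": 0, "dz": 0, "jaw": 1, "turn": 0},
    {"dx": -30, "dy": 0, "dz": 0, "jaw": 1, "turn": 0},
  ],
)

```text
time: 11.15
tool_pos: [0.5664, -0.0733, 0.1913]
tool_rot: [0.001, 0.707, 0.707, 0.004]
contact_force: [-10.6, 12.8, 25.4]
gripper_width: 0.499
grasp_force: 61.1
```

```bash
python3 - <<'E'
from h import *
s=state();print(s['tool_pos'],s['contact_force'],s['ft_torque'])
p=grab_frame('top');q=grab_frame('side')
a=p['pixels'][160:230,290:370,::-1];b=q['pixels'][190:280,290:370,::-1]
o=np.zeros((600,800,3),np.uint8);o[:233,:266]=cv2.resize(a,(266,233),interpolation=2);o[:,267:800]=cv2.resize(b,(533,600),interpolation=2)
cv2.imwrite('pics/c6.png',o)
E
```

```text
[ 0.56639877 -0.07333934  0.19133674] [-10.56258964  12.75413122  25.39940671] [ 2.82309742  1.81865835 -0.06986577]
```

View pics/c6.png

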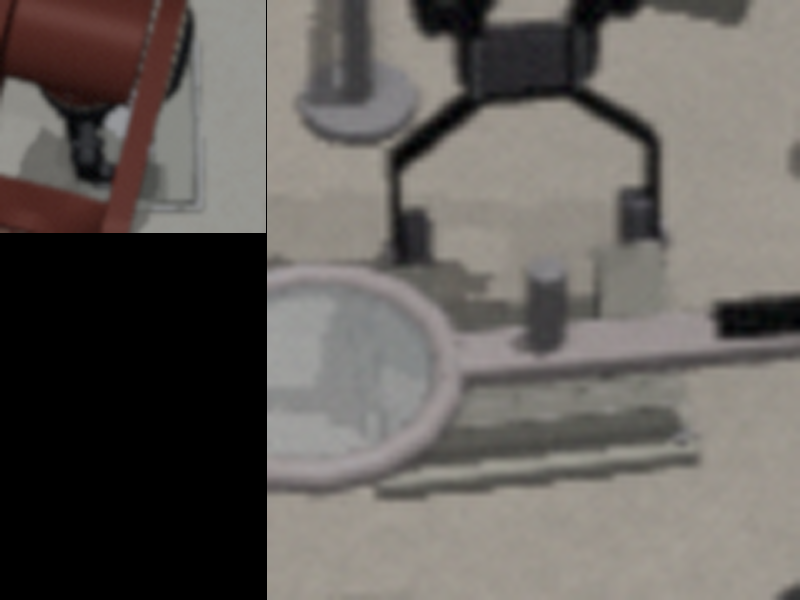

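```bash
python3 - <<'E'
from h import *
import pickle;p,q=pickle.load(open('pq.pkl','rb'))
from scipy.optimize import least_squares
def Rf(l):return Ro.from_euler('X',-l).as_matrix()
O=np.array([.563,-.0953,.131]);k=np.array([[349.6,222.5],[309.3,227]])  # knees, side view at lean 35
f=lambda v:(proj(q,[O+Rf(.611)@[v[0],0,v[1]],O+Rf(.611)@[-v[0],0,v[1]]])-k).ravel()
r=least_squares(f,[.06,-.04]);print('knee',r.x,r.fun.round(1))
g=np.array([.5655,-.0733,.183])
for L in(40,35,30,25,20,15,10,5,0):
    R=Rf(np.radians(L));X=[g+R@[s*r.x[0],0,z] for z in(r.x[1]-.022,-.13) for s in(1,-1)]
    X+=[g+R@[0,-.011,.013],g+R@[0,-.011,-.015]]
    print(L,((proj(q,X)-[290,190])*6.667+[267,0]).round(0).tolist())
E
```

```text
knee [ 0.06748807 -0.02791593] [-1.   0.3 -1.  -0.2]
40 [[664.0, 155.0], [391.0, 182.0], [679.0, 317.0], [407.0, 346.0], [519.0, 40.0], [524.0, 97.0]]
35 [[662.0, 155.0], [390.0, 181.0], [675.0, 315.0], [405.0, 343.0], [519.0, 42.0], [524.0, 99.0]]
30 [[660.0, 154.0], [390.0, 180.0], [670.0, 310.0], [402.0, 338.0], [520.0, 44.0], [524.0, 101.0]]
25 [[659.0, 151.0], [389.0, 178.0], [666.0, 304.0], [400.0, 331.0], [520.0, 47.0], [523.0, 102.0]]
20 [[657.0, 149.0], [388.0, 175.0], [661.0, 295.0], [398.0, 322.0], [521.0, 49.0], [523.0, 103.0]]
15 [[655.0, 145.0], [387.0, 171.0], [657.0, 286.0], [395.0, 312.0], [521.0, 52.0], [523.0, 104.0]]
10 [[654.0, 141.0], [386.0, 167.0], [653.0, 274.0], [393.0, 301.0], [521.0, 55.0], [522.0, 105.0]]
5 [[652.0, 136.0], [385.0, 162.0], [648.0, 261.0], [390.0, 287.0], [522.0, 58.0], [522.0, 105.0]]
0 [[650.0, 131.0], [384.0, 157.0], [644.0, 247.0], [387.0, 273.0], [522.0, 61.0], [522.0, 105.0]]
```

apply_moves(
  series=[
    {"dx": -4, "dy": 0, "dz": -6, "jaw": 1, "turn": 0},
    {"dx": -9, "dy": 0, "dz": -8, "jaw": 1, "turn": 0},
    {"dx": -14, "dy": 0, "dz": -8, "jaw": 1, "turn": 0},
    {"dx": -18, "dy": 0, "dz": -8, "jaw": 1, "turn": 0},
    {"dx": -22, "dy": 0, "dz": -8, "jaw": 1, "turn": 0},
  ],
)

```text
time: 11.67
tool_pos: [0.5652, -0.0966, 0.1931]
tool_rot: [0.001, 0.707, 0.707, 0.001]
contact_force: [1.6, 6.3, 6.8]
gripper_width: 0.497
grasp_force: 60.4
```

```bash
python3 - <<'E'
from h import *
s=state();print(s['tool_pos'],s['contact_force'],s['tool_rot'])
p=grab_frame('top');q=grab_frame('side')
b=q['pixels'][170:280,280:370,::-1]
cv2.imwrite('pics/c7.png',cv2.resize(b,(480,587),interpolation=2))
# dark legs: rows of frame mask
for d in spotter.outline_of(q,'frame')[:3]:
    v,u=np.nonzero(d['region']);print(round(d['conf'],2),d['extent'])
E
```

```text
[ 0.56516568 -0.09660176  0.19313487] [1.58059384 6.2570773  6.83685325] [0.00098182 0.70688015 0.70733137 0.0013508 ]
0.7 [304.3, 195.8, 348.1, 231.9]
0.66 [220.3, 325.4, 268.8, 377.8]
0.64 [227.5, 250.3, 278.2, 289.6]
```

apply_moves(
  series=[
    {"dx": 4, "dy": 0, "dz": -25, "jaw": 1, "turn": 0},
    {"dx": 4, "dy": 0, "dz": -55, "jaw": 1, "turn": 0},
    {"dx": 4, "dy": 0, "dz": -90, "jaw": 1, "turn": 0},
    {"dx": 4, "dy": 0, "dz": -125, "jaw": 1, "turn": 0},
    {"dx": 4, "dy": 0, "dz": -150, "jaw": 1, "turn": 0},
  ],
)

```text
time: 12.23
tool_pos: [0.5643, -0.0939, 0.3443]
tool_rot: [0.002, 0.707, 0.707, -0.001]
contact_force: [0.6, -0.0, -1.6]
gripper_width: 0.494
grasp_force: 61.5
```

apply_moves(
  series=[
    {"dx": 35, "dy": -7, "dz": 0, "jaw": 1, "turn": 0.05},
    {"dx": 70, "dy": -14, "dz": 0, "jaw": 1, "turn": 0.1},
    {"dx": 105, "dy": -21, "dz": 0, "jaw": 1, "turn": 0.132},
    {"dx": 140, "dy": -28, "dz": 0, "jaw": 1, "turn": 0.132},
    {"dx": 175, "dy": -35, "dz": 0, "jaw": 1, "turn": 0.132},
  ],
)

```text
time: 12.65
tool_pos: [0.5286, 0.0826, 0.3407]
tool_rot: [0.001, 0.753, 0.658, -0.001]
contact_force: [0.6, -0.2, -2.6]
gripper_width: 0.495
grasp_force: 61.5
```

```bash
python3 - <<'E'
from h import *
s=state();print(s['tool_pos'],s['contact_force'],s['tool_rot'],s['time']);to_tool([.5097,.185,.345],-7.6)
E
```

```text
[0.52858689 0.0825841  0.34066114] [ 0.61753936 -0.2226254  -2.56779428] [ 0.00121922  0.75268804  0.65837525 -0.00112334] 12.65
tool mm [ 99.  -32.3  -4.7] y axis deg -7.6 j [ 0.02 -0.2   1.7  -0.    1.64  0.15]
turn -0.001
```

apply_moves(
  series=[
    {"dx": 33, "dy": -11, "dz": -3, "jaw": 1, "turn": 0},
    {"dx": 66, "dy": -22, "dz": -3, "jaw": 1, "turn": 0},
    {"dx": 99, "dy": -32, "dz": -3, "jaw": 1, "turn": 0},
    {"dx": 99, "dy": -32, "dz": -3, "jaw": 1, "turn": 0},
    {"dx": 99, "dy": -32, "dz": -3, "jaw": 1, "turn": 0},
  ],
)

```text
time: 13.07
tool_pos: [0.5101, 0.1853, 0.3435]
tool_rot: [0.001, 0.751, 0.66, -0.001]
contact_force: [0.5, -1.0, -1.3]
gripper_width: 0.496
grasp_force: 61.5
```

```bash
python3 - <<'E'
from h import *
s=state();g=s['tool_pos'];print(g,s['contact_force'])
p=grab_frame('top');q=grab_frame('side');to_tool([.5097,.185,.345],-7.6)
a=p['pixels'][150:260,180:290,::-1];b=q['pixels'][90:220,260:360,::-1]
o=np.zeros((585,800,3),np.uint8);o[:350,:350]=cv2.resize(a,(350,350),interpolation=2);o[:,350:]=cv2.resize(b,(450,585),interpolation=2)
cv2.imwrite('pics/c8.png',o)
g=np.array([.5097,.185,.345])-[0,0,.029]; sc=lambda X:((proj(q,X)-[260,90])*4.5+[350,0]).round(0).tolist()
for L in(20,10,0,-10,-20):
    R=Ro.from_euler('ZX',[-.132,-np.radians(L)]).as_matrix()
    G=g+[0,0,.025];print(L,'knees,ends',sc([G+R@[s*.067,0,z-.025] for z in(-.03,-.11) for s in(1,-1)]))
print('bar',sc([[.5225+.133*(y-.281),y,.165] for y in(.13,.185,.25)]))
E
```

```text
[0.51008872 0.18533803 0.34352395] [ 0.5354053  -1.04872549 -1.29745371]
tool mm [ 0.9 -0.9 -1.3] y axis deg -7.6 j [ 0.21 -0.18  1.68 -0.    1.64  0.34]
turn 0.0
20 knees,ends [[620.0, 204.0], [449.0, 206.0], [621.0, 304.0], [453.0, 306.0]]
10 knees,ends [[620.0, 200.0], [450.0, 202.0], [621.0, 294.0], [455.0, 296.0]]
0 knees,ends [[620.0, 195.0], [451.0, 197.0], [620.0, 281.0], [457.0, 283.0]]
-10 knees,ends [[620.0, 188.0], [451.0, 190.0], [620.0, 263.0], [458.0, 265.0]]
-20 knees,ends [[620.0, 179.0], [452.0, 181.0], [620.0, 242.0], [459.0, 244.0]]
bar [[539.0, 362.0], [540.0, 323.0], [542.0, 280.0]]
```

View pics/c8.png

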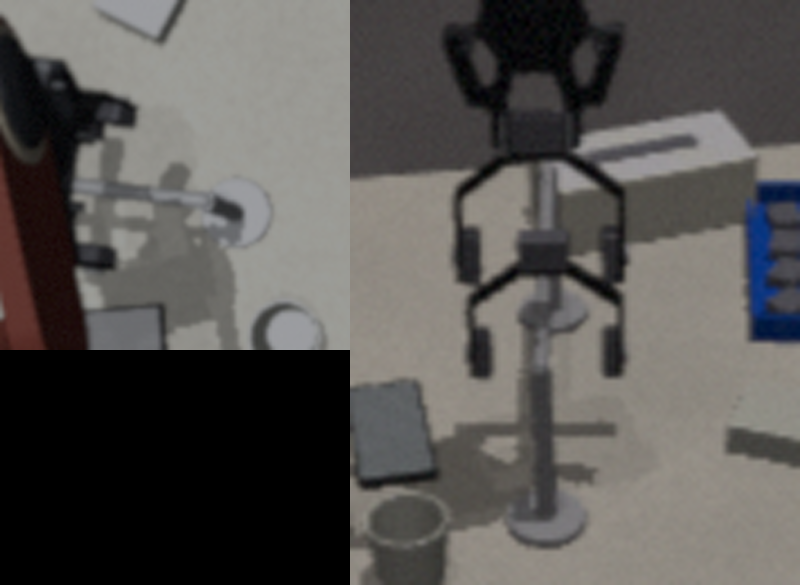

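The frame now hangs level in the gripper. In the side view its leg ends are both at row 282, matching the zero-lean prediction of 281. It is centred over the bar at column 541, with the bar at 540, so I'll lower it.

apply_moves(
  series=[
    {"dx": 0, "dy": 0, "dz": 30, "jaw": 1, "turn": 0},
    {"dx": 0, "dy": 0, "dz": 65, "jaw": 1, "turn": 0},
    {"dx": 0, "dy": 0, "dz": 95, "jaw": 1, "turn": 0},
    {"dx": 0, "dy": 0, "dz": 120, "jaw": 1, "turn": 0},
    {"dx": 0, "dy": 0, "dz": 130, "jaw": 1, "turn": 0},
  ],
)

```text
time: 13.58
tool_pos: [0.5083, 0.1828, 0.2091]
tool_rot: [-0.001, 0.753, 0.658, -0.004]
contact_force: [-1.5, -0.2, -3.5]
gripper_width: 0.493
grasp_force: 61.5
```

apply_moves(
  series=[
    {"dx": 0, "dy": 0, "dz": 2, "jaw": 1, "turn": 0},
    {"dx": 0, "dy": 0, "dz": 4, "jaw": 1, "turn": 0},
    {"dx": 0, "dy": 0, "dz": 6, "jaw": 1, "turn": 0},
    {"dx": 0, "dy": 0, "dz": 8, "jaw": 1, "turn": 0},
  ],
)

```text
time: 13.92
tool_pos: [0.5116, 0.1853, 0.2087]
tool_rot: [0.001, 0.752, 0.659, 0.002]
contact_force: [0.3, -0.0, -2.0]
gripper_width: 0.495
grasp_force: 61.5
```

apply_moves(
  series=[
    {"dx": 0, "dy": 0, "dz": 1, "jaw": 1, "turn": 0},
    {"dx": 0, "dy": 0, "dz": 2, "jaw": 1, "turn": 0},
    {"dx": 0, "dy": 0, "dz": 3, "jaw": 1, "turn": 0},
    {"dx": 0, "dy": 0, "dz": 4, "jaw": 1, "turn": 0},
    {"dx": 0, "dy": 0, "dz": 4, "jaw": 1, "turn": 0},
  ],
)

```text
time: 14.33
tool_pos: [0.51, 0.1854, 0.2022]
tool_rot: [-0.0, 0.752, 0.659, -0.0]
contact_force: [-0.6, -0.2, -2.5]
gripper_width: 0.494
grasp_force: 61.5
```

apply_moves(
  series=[
    {"dx": 0, "dy": 0, "dz": 1, "jaw": 1, "turn": 0},
    {"dx": 0, "dy": 0, "dz": 2, "jaw": 1, "turn": 0},
    {"dx": 0, "dy": 0, "dz": 3, "jaw": 1, "turn": 0},
    {"dx": 0, "dy": 0, "dz": 3, "jaw": 1, "turn": 0},
  ],
)

```text
time: 14.67
tool_pos: [0.5103, 0.1853, 0.2004]
tool_rot: [0.0, 0.752, 0.659, 0.0]
contact_force: [-3.0, -1.2, 5.1]
gripper_width: 0.495
grasp_force: 62.3
```

Contact: the upward force rose by about 7 N at TCP z ≈ 0.200, as expected. Next I'll release gently.

apply_moves(
  series=[
    {"dx": 0, "dy": 0, "dz": 1, "jaw": 1, "turn": 0},
    {"dx": 0, "dy": 0, "dz": 1, "jaw": 0.45, "turn": 0},
    {"dx": 0, "dy": 0, "dz": 1, "jaw": 0.45, "turn": 0},
    {"dx": 0, "dy": 0, "dz": 1, "jaw": 0.3, "turn": 0},
    {"dx": 0, "dy": 0, "dz": 1, "jaw": 0.2, "turn": 0},
  ],
)

```text
time: 15.08
tool_pos: [0.5101, 0.1853, 0.198]
tool_rot: [-0.0, 0.752, 0.659, -0.0]
contact_force: [-0.1, 0.4, 0.0]
gripper_width: 0.8
grasp_force: 0.0
```

apply_moves(
  series=[
    {"dx": 0, "dy": 0, "dz": 1, "jaw": 0.15, "turn": 0},
    {"dx": 0, "dy": 0, "dz": 1, "jaw": 0.15, "turn": 0},
    {"dx": 0, "dy": 0, "dz": -10, "jaw": 0.15, "turn": 0},
    {"dx": 0, "dy": 0, "dz": -30, "jaw": 0.15, "turn": 0},
    {"dx": 0, "dy": 0, "dz": -65, "jaw": 0.15, "turn": 0},
  ],
)

```text
time: 15.5
tool_pos: [0.508, 0.1849, 0.2603]
tool_rot: [-0.002, 0.752, 0.659, -0.003]
contact_force: [0.4, 0.4, 0.5]
gripper_width: 0.85
grasp_force: 0.0
```

apply_moves(
  series=[
    {"dx": 0, "dy": 0, "dz": -40, "jaw": 0.15, "turn": 0},
    {"dx": 0, "dy": 0, "dz": -75, "jaw": 0.15, "turn": 0},
    {"dx": -35, "dy": 0, "dz": -75, "jaw": 0.15, "turn": 0},
    {"dx": -70, "dy": 0, "dz": -75, "jaw": 0.15, "turn": 0},
    {"dx": -105, "dy": 0, "dz": -75, "jaw": 0.15, "turn": 0},
  ],
)

```text
time: 15.92
tool_pos: [0.4964, 0.0805, 0.3406]
tool_rot: [0.001, 0.751, 0.66, 0.001]
contact_force: [1.3, -0.5, -0.8]
gripper_width: 0.854
grasp_force: 0.0
```

```bash
python3 - <<'E'
from h import *
s=state();print(s['tool_pos'],s['time'],s['gripper_width'])
p=grab_frame('top');q=grab_frame('side')
for n,g in(('top',p),('side',q)):
  for t in('hung','frame_block','lens'):
    for d in spotter.outline_of(g,t)[:3]:print(n,t,round(d['conf'],2),np.round(d['extent']))
a=p['pixels'][110:260,180:450,::-1];b=q['pixels'][110:280,260:410,::-1]
o=np.zeros((600,800,3),np.uint8);o[:222,:400]=cv2.resize(a,(400,222),interpolation=2);o[:453,400:]=cv2.resize(b,(400,453),interpolation=2)
cv2.imwrite('pics/c9.png',o)
import pickle;pickle.dump((p,q),open('pq2.pkl','wb'))
to_tool([.5342,-.3215,.34],-7.6)
E
```

```text
[0.49643503 0.08054762 0.34062913] 15.9167 0.8537031865766104
top hung 0.5 [198. 227. 206. 235.]
top frame_block 0.95 [324. 257. 374. 306.]
top frame_block 0.75 [210. 224. 226. 236.]
top frame_block 0.68 [423. 261. 475. 314.]
top lens 0.96 [387. 123. 439. 255.]
side hung 0.77 [287. 138. 320. 172.]
side frame_block 0.85 [227. 245. 277. 286.]
side frame_block 0.64 [286. 150. 321. 182.]
side lens 0.59 [269. 228. 394. 262.]
tool mm [-395.4   89.5   -1.7] y axis deg -7.4 j [ 0.02 -0.28  1.77  0.    1.65  0.15]
turn 0.003
```

```bash
python3 - <<'E'
from h import *
import pickle;p,q=pickle.load(open('pq2.pkl','rb'));p0,q0=pickle.load(open('pq.pkl','rb'))
# circles via Hough at the lens, in the first and present top pictures (subpixel through 4x)
def circ(img,x0,y0,x1,y1):
    g=cv2.resize(cv2.cvtColor(img[y0:y1,x0:x1],cv2.COLOR_RGB2GRAY),None,fx=4,fy=4,interpolation=2)
    c=cv2.HoughCircles(cv2.GaussianBlur(g,(0,0),2),cv2.HOUGH_GRADIENT,2,40,param1=80,param2=30,minRadius=70,maxRadius=120)
    return [(x/4+x0,y/4+y0,r/4) for x,y,r in c[0][:3]] if c is not None else None
i0=cv2.imread('pics/top0.png')[:,:,::-1]
for n,c in(('start',circ(np.ascontiguousarray(i0),290,140,375,230)),('now',circ(p['pixels'],375,190,450,265))):
    for x,y,r in c or []: print(n,round(x,1),round(y,1),round(r,1),atz(p,(x,y),.238).round(4))
print('pin side',atz(q0,(331.6,229.4),.286))
for c in[(306.7,262.7),(355,258.3)]: print('plate side',atz(q,c,.012))
E
```

```text
pin side [ 0.53635359 -0.31834709  0.286     ]
plate side [ 0.47959286 -0.18063322  0.012     ]
plate side [ 0.64171133 -0.18420253  0.012     ]
```

apply_moves(
  series=[
    {"dx": -39, "dy": 9, "dz": 0, "jaw": 0, "turn": 0},
    {"dx": -78, "dy": 18, "dz": 0, "jaw": 0, "turn": 0},
    {"dx": -117, "dy": 27, "dz": 0, "jaw": 0, "turn": 0},
    {"dx": -156, "dy": 36, "dz": 0, "jaw": 0, "turn": 0},
    {"dx": -195, "dy": 45, "dz": 0, "jaw": 0, "turn": 0},
  ],
)

```text
time: 16.73
tool_pos: [0.5158, -0.1187, 0.3384]
tool_rot: [0.0, 0.751, 0.66, 0.0]
contact_force: [0.4, 0.5, 0.7]
gripper_width: 1.001
grasp_force: 0.0
```

apply_moves(
  series=[
    {"dx": -39, "dy": 9, "dz": 0, "jaw": 0, "turn": 0},
    {"dx": -78, "dy": 18, "dz": 0, "jaw": 0, "turn": 0},
    {"dx": -117, "dy": 27, "dz": 0, "jaw": 0, "turn": 0},
    {"dx": -156, "dy": 36, "dz": 0, "jaw": 0, "turn": 0},
    {"dx": -190, "dy": 46, "dz": 0, "jaw": 0, "turn": 0},
  ],
)

```text
time: 17.15
tool_pos: [0.5367, -0.314, 0.338]
tool_rot: [-0.0, 0.752, 0.66, -0.0]
contact_force: [0.9, 0.3, -0.8]
gripper_width: 1.0
grasp_force: 0.0
```

apply_moves(
  series=[
    {"dx": 0, "dy": 0, "dz": 0, "jaw": 0, "turn": 0},
    {"dx": 0, "dy": 0, "dz": 0, "jaw": 0, "turn": 0},
  ],
)

```text
time: 17.32
tool_pos: [0.5367, -0.3132, 0.3371]
tool_rot: [-0.001, 0.752, 0.659, -0.0]
contact_force: [-0.2, 0.0, -0.2]
gripper_width: 1.001
grasp_force: 0.0
```

```bash
python3 - <<'E'
from h import *
s=state();print(s['tool_pos'],s['time'],s['gripper_width']);to_tool([.536,-.319,.272])
E
```

```text
[ 0.53674815 -0.31320246  0.33713399] 17.3167 1.0009583637636956
tool mm [-5.9  0.1 65.1] y axis deg -7.6 j [-0.65  0.01  1.51  0.    1.62 -0.52]
```

apply_moves(
  series=[
    {"dx": -6, "dy": 0, "dz": 0, "jaw": 0, "turn": 0},
    {"dx": -6, "dy": 0, "dz": 30, "jaw": 0, "turn": 0},
    {"dx": -6, "dy": 0, "dz": 55, "jaw": 0, "turn": 0},
    {"dx": -6, "dy": 0, "dz": 65, "jaw": 0, "turn": 0},
    {"dx": -6, "dy": 0, "dz": 65, "jaw": 0.6, "turn": 0},
  ],
)

```text
time: 17.73
tool_pos: [0.5346, -0.3161, 0.2696]
tool_rot: [-0.003, 0.751, 0.66, -0.001]
contact_force: [-0.0, -0.9, -0.5]
gripper_width: 0.884
grasp_force: 0.0
```

apply_moves(
  series=[
    {"dx": 0, "dy": 0, "dz": 0, "jaw": 1, "turn": 0},
    {"dx": 0, "dy": 0, "dz": 0, "jaw": 1, "turn": 0},
    {"dx": 0, "dy": 0, "dz": 0, "jaw": 1, "turn": 0},
    {"dx": 0, "dy": 0, "dz": 0, "jaw": 1, "turn": 0},
    {"dx": 0, "dy": 0, "dz": 0, "jaw": 1, "turn": 0},
  ],
)

```text
time: 18.15
tool_pos: [0.5354, -0.3186, 0.2752]
tool_rot: [0.0, 0.752, 0.659, -0.0]
contact_force: [1.4, -0.6, -3.3]
gripper_width: 0.169
grasp_force: 58.6
```

apply_moves(
  series=[
    {"dx": 0, "dy": 0, "dz": 0, "jaw": 1, "turn": 0},
    {"dx": 0, "dy": 0, "dz": 0, "jaw": 1, "turn": 0},
    {"dx": 0, "dy": 0, "dz": 0, "jaw": 1, "turn": 0},
  ],
)

```text
time: 18.4
tool_pos: [0.5354, -0.3186, 0.2751]
tool_rot: [0.001, 0.752, 0.659, -0.0]
contact_force: [-2.9, 0.8, 6.4]
gripper_width: 0.166
grasp_force: 58.5
```

```bash
python3 - <<'E'
from h import *
s=state();P=s['tool_pos'][:2];print(s['tool_pos'],s['contact_force'],s['gripper_width'],s['grasp_force'])
R=rot();H=np.array([.691,-.324]);d=P-H;a0=np.arctan2(d[1],d[0])%(2*np.pi);print(np.linalg.norm(d),np.degrees(a0))
u0=np.array([np.cos(a0),np.sin(a0)])
for a in np.linspace(a0,np.radians(123.2),11)[1:]:
    n=.155*(np.array([np.cos(a),np.sin(a)])-u0);print((R.T@np.r_[n,0]*1000).round(1)[:2])
E
```

```text
[ 0.53543158 -0.31860501  0.27514165] [-2.91332599  0.80637599  6.35041655] 0.16616642820555688 58.50460767745972
0.1556619397055929 178.01382342138342
[14.8 -0.7]
[29.6 -0. ]
[44.3  2.1]
[58.7  5.6]
[72.7 10.4]
[86.2 16.6]
[99.  24.1]
[111.   32.7]
[122.2  42.4]
[132.4  53.2]
```

apply_moves(
  series=[
    {"dx": 15, "dy": -1, "dz": 0, "jaw": 1, "turn": 0},
    {"dx": 30, "dy": 0, "dz": 0, "jaw": 1, "turn": 0},
    {"dx": 44, "dy": 2, "dz": 0, "jaw": 1, "turn": 0},
    {"dx": 59, "dy": 6, "dz": 0, "jaw": 1, "turn": 0},
    {"dx": 73, "dy": 10, "dz": 0, "jaw": 1, "turn": 0},
  ],
)

```text
time: 18.82
tool_pos: [0.5531, -0.2476, 0.2751]
tool_rot: [-0.001, 0.753, 0.658, -0.002]
contact_force: [-9.9, -3.2, 6.8]
gripper_width: 0.164
grasp_force: 59.6
```

apply_moves(
  series=[
    {"dx": 13, "dy": 7, "dz": 0, "jaw": 1, "turn": 0},
    {"dx": 26, "dy": 14, "dz": 0, "jaw": 1, "turn": 0},
    {"dx": 38, "dy": 22, "dz": 0, "jaw": 1, "turn": 0},
    {"dx": 49, "dy": 32, "dz": 0, "jaw": 1, "turn": 0},
    {"dx": 59, "dy": 43, "dz": 0, "jaw": 1, "turn": 0},
  ],
)

```text
time: 19.23
tool_pos: [0.6014, -0.1888, 0.2751]
tool_rot: [-0.009, 0.752, 0.659, -0.001]
contact_force: [-25.1, 24.5, 17.4]
gripper_width: 0.17
grasp_force: 61.3
```

apply_moves(
  series=[
    {"dx": 0, "dy": 0, "dz": 0, "jaw": 1, "turn": 0},
    {"dx": 0, "dy": 0, "dz": 0, "jaw": 0.4, "turn": 0},
    {"dx": 0, "dy": 0, "dz": 0, "jaw": 0.4, "turn": 0},
    {"dx": 0, "dy": 0, "dz": 0, "jaw": 0.4, "turn": 0},
    {"dx": 0, "dy": 0, "dz": 0, "jaw": 0.4, "turn": 0},
  ],
)

```text
time: 19.65
tool_pos: [0.6054, -0.1947, 0.2731]
tool_rot: [0.0, 0.752, 0.659, 0.0]
contact_force: [0.6, 1.0, -0.3]
gripper_width: 0.597
grasp_force: 0.0
```

apply_moves(
  series=[
    {"dx": 0, "dy": 0, "dz": -30, "jaw": 0.4, "turn": 0},
    {"dx": 0, "dy": 0, "dz": -65, "jaw": 0.4, "turn": 0},
    {"dx": 0, "dy": 0, "dz": -105, "jaw": 0.4, "turn": 0},
    {"dx": -35, "dy": -15, "dz": -105, "jaw": 0.4, "turn": 0},
    {"dx": -70, "dy": -30, "dz": -105, "jaw": 0.4, "turn": 0},
  ],
)

```text
time: 20.07
tool_pos: [0.5676, -0.2604, 0.3831]
tool_rot: [0.004, 0.751, 0.66, 0.001]
contact_force: [-1.0, -0.7, -1.0]
gripper_width: 0.602
grasp_force: 0.0
```

apply_moves(
  series=[
    {"dx": -35, "dy": -20, "dz": 0, "jaw": 0.4, "turn": 0},
    {"dx": -70, "dy": -40, "dz": 0, "jaw": 0.4, "turn": 0},
    {"dx": -105, "dy": -60, "dz": 0, "jaw": 0.4, "turn": 0},
    {"dx": -140, "dy": -80, "dz": 0, "jaw": 0.4, "turn": 0},
    {"dx": -175, "dy": -100, "dz": 0, "jaw": 0.4, "turn": 0},
  ],
)

```text
time: 20.48
tool_pos: [0.4428, -0.4221, 0.3783]
tool_rot: [0.0, 0.752, 0.659, 0.0]
contact_force: [0.3, -0.3, -1.5]
gripper_width: 0.602
grasp_force: 0.0
```

apply_moves(
  series=[
    {"dx": -35, "dy": -20, "dz": 0, "jaw": 0.4, "turn": 0},
    {"dx": -70, "dy": -40, "dz": 0, "jaw": 0.4, "turn": 0},
    {"dx": -70, "dy": -40, "dz": 0, "jaw": 0.4, "turn": 0},
  ],
)

```text
time: 20.73
tool_pos: [0.3908, -0.4897, 0.3774]
tool_rot: [-0.0, 0.755, 0.656, -0.001]
contact_force: [0.4, 1.0, -0.6]
gripper_width: 0.603
grasp_force: 0.0
```

```bash
python3 - <<'E'
from h import *
p=grab_frame('top');q=grab_frame('side')
a=p['pixels'][115:265,170:440,::-1];b=q['pixels'][110:280,260:410,::-1]
o=np.zeros((600,800,3),np.uint8);o[:222,:400]=cv2.resize(a,(400,222),interpolation=2);o[:453,400:]=cv2.resize(b,(400,453),interpolation=2)
o[230:590,:380]=cv2.resize(p['pixels'][150:240,295:390,::-1],(380,360),interpolation=2)
cv2.imwrite('pics/c9.png',o)
import pickle;pickle.dump((p,q),open('pq3.pkl','wb'))
print(state()['tool_pos'],state()['time'])
E
```

```text
[ 0.39428106 -0.48589186  0.37777521] 20.8333
```

View pics/c9.png

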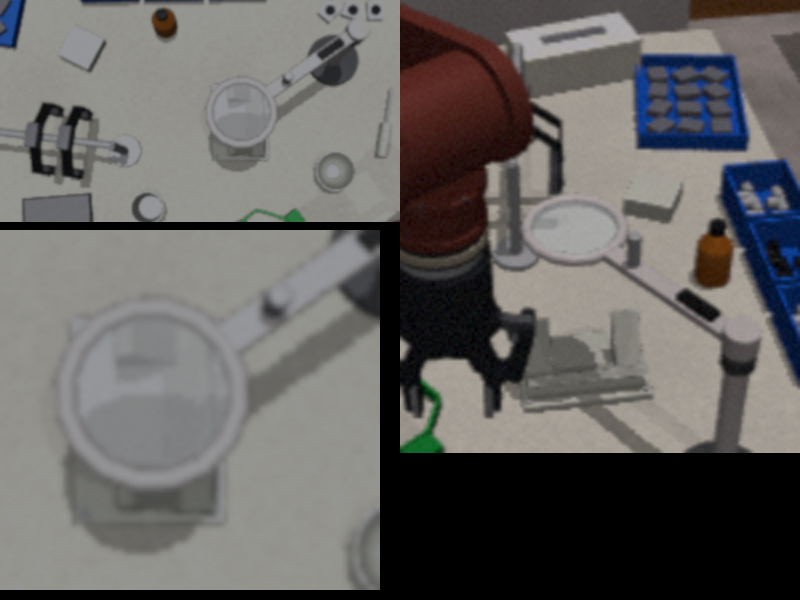

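The final view shows the frame hanging level on the bar beside the hung one, with the lens at about (333.2,190.8) in the top view over the empty cradle. Next I check the centring.

```bash
python3 - <<'E'
from h import *
import pickle;p,q=pickle.load(open('pq3.pkl','rb'))
print('lens top',atz(p,(333.2,190.8),.238),'side',atz(q,(260+174/2.667,110+229/2.667),.238))
print('tri',tri(p,(333.2,190.8),q,(260+174/2.667,110+229/2.667)))
c=np.array([.5585,-.1238,.012]);print(proj(p,c),proj(p,[c+[s*.0825,t*.06,0] for s in(1,-1) for t in(1,-1)]).round(1).tolist())
print(proj(q,[c+[s*.0825,t*.06,0] for s in(1,-1) for t in(1,-1)]).round(1).tolist())
t=state();print(t['time'],t['contact_force'])
E
```

```text
lens top [ 0.54879851 -0.1202463   0.238     ] side [ 0.55027795 -0.11795679  0.238     ]
tri (array([ 0.54924525, -0.12022233,  0.2397862 ]), np.float64(0.001359042275123283))
[[332.1148076  197.25807895]] [[312.7, 171.7], [350.5, 171.1], [313.4, 223.8], [351.8, 223.2]]
[[347.8, 233.4], [354.8, 258.2], [301.8, 238.1], [305.7, 263.5]]
20.8333 [ 0.31196991  0.12712456 -0.36978043]
```

```bash
python3 -c "
from h import *
print(ticket.job_done())"
```

```text
the job is handed in; nothing more can be done
None
```

The job is handed in, with no verdict returned: the frame hangs level on the rail beside the first one, and the lens is back over the empty cradle, about 10 mm off its measured centre (the arm's length leaves about 8 mm at best).

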